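# Feel which hinge boxes are full and slide those to the stop rail

## Robot

A 6-joint arm with a two-finger parallel gripper is mounted at the origin on the work surface. World frame = base frame: x ahead of the robot, y to its left, z up, the work surface at z = 0. Lengths are in m, angles in rad, forces in N, time in s.
With the tool pointing down it reaches from about 0.3 to 0.775 m from the base axis. Payload 14.6 kg.
Tool frame: the origin (TCP) lies midway between the tips of the shut fingers; the grasp point (between the pads) lies 19 mm behind it; z points along the fingers, y is the line along which they close (so a half turn about z gives the same grasp; the last joint's range is limited). The gripper opens to 94 mm and grips with 3 to 60 N. Pads are 16 mm wide; open, the fingers measure 119 mm over their backs; the gripper's body (75 mm by 177 mm) begins 78 mm behind the grasp point.
Start: joints at [-1.18, 0.3, 1.521, -0, 1.321, -0.067], TCP at [0.243, -0.493, 0.205] pointing down, gripper open.
Joint ranges: [-3.03, 3.03], [-0.79, 2.21], [0.23, 2.52], [-1.04, 4.18], [0, 3.07], [-2.55, 2.55]. Speed limits (rad/s): [2.22, 2.22, 2.57, 3.14, 3.14, 3.14].

## Interface

Orientations are given as [roll, pitch, yaw] about the fixed x, y, z axes, in that order (R = Rz(yaw) Ry(pitch) Rx(roll)).
In Python, from station import telemetry, optics, ctrl gives the robot as it stands.
- The arm moves only by the tool carry_out, never from a script. Its argument "plan" is a list that holds one entry, the list of rows, each a list of 7 numbers: the shift along the tool's x, y, z in mm, then the turn, a rotation vector about the tool's x, y, z in rad, then the finger opening in mm, from 0 to 94. A call has 1 to 20 rows; each row shifts and turns the commanded pose from where the row before left it, along the tool's axes as they then stand; what a row does not reach is not made up. A row lasts 1/12 s, in which the tool goes at most 41.7 mm and 7.16 degrees, less where a joint would pass 70% of its speed; a pose out of reach is approached as far as the arm can. A call with a gripper value outside its range is refused whole. The fingers move at their own pace and stop on an object; "squeeze" is the grip in N (left out, the last holds). Time passes only in rows, so rows that do not move let the fingers close. It gives the time, the measured TCP pose, the force, the opening and the grip force at its end, in the units of the state.
- telemetry.get_obs(): the state, without advancing time (a new reading comes with each control period).
- optics.camera(name): name is "side" or "top"; returns a dict with "pixels" (400x640x3 uint8, red, green, blue), "intrinsics" (3x3 intrinsics, pixels), "origin" and "rotation" of the camera in the world. Camera axes: x right, y down, z forward; pixel columns grow to the right and rows downward; lengths in m; the calibration is good to about 2 mm. A picture is of the moment at which its call begins. There is no depth.
- ctrl.hand_in(): hands the job in; it is judged then, once.
The state is a dict: "time_s": time; "qpos": joint angles; "joint_vel": joint speeds; "tau": joint torques, N m; "ee_pos": TCP position; "eef_rot": TCP orientation; "force": force on the tool from outside, world axes, zero at the start; "moment": the same for the moment, N m; "grip_width": finger opening in m; "grip_force": force on a finger pad.
Only numpy, scipy, OpenCV 4.12 (cv2) and the standard library are available. Lean on these libraries where they do the work, as an engineer would, in place of code of your own. Each camera call takes 0.05 s, during which the arm holds its last target. There are 200 camera calls.

## Task

Going from the robot's left to its right, take each of the three wooden boxes in the row by its handle and raise just that end about a centimetre for a moment to feel its weight, the far end staying on the bench. Slide every full box straight ahead along the bench, never carrying it, and seat it gently, square and flush, against the stop rail; leave the empty ones standing where they are. Leave everything else on the bench undisturbed.

Things in the scene. Friction and masses are not known exactly. Their poses are not given: they have to be found in the camera images.
- box_left: closed pale wooden hinge box, loose on the bench, at the robot's left (+y) of a row of three alike, about 22 cm apart. 150 (x) x 84 (y) x 58 mm (z) to its flat lid; origin at the centre of its underside, z up, x along its length towards the rail; the handle end is -x. Full (about 0.85 kg in all) or as good as empty (0.24 kg), each +-20 percent, load centred; nothing outside shows which.
- box_left_handle (a point): centre of that box's handle when upright: dark wooden block on the lid near its -x end, 40 mm long in box x, 20 mm thick in box y (pinch across this from above), 60 to 94 mm above the box's underside, 50 mm from the box's origin in -x. Hinged about box y 66 mm up, it rocks freely +-0.4 rad, a weak spring keeps it upright: raising it tilts the box; takes 5 N if full, 1.5 N if empty.
- box_left_front (a point): middle of that box's far (+x) end face, 75 mm from the box's origin in x, 30 mm up
- box_middle: closed pale wooden hinge box, loose on the bench, at the middle of a row of three alike, about 22 cm apart. 150 (x) x 84 (y) x 58 mm (z) to its flat lid; origin at the centre of its underside, z up, x along its length towards the rail; the handle end is -x. Full (about 0.85 kg in all) or as good as empty (0.24 kg), each +-20 percent, load centred; nothing outside shows which.
- box_middle_handle (a point): centre of that box's handle when upright: dark wooden block on the lid near its -x end, 40 mm long in box x, 20 mm thick in box y (pinch across this from above), 60 to 94 mm above the box's underside, 50 mm from the box's origin in -x. Hinged about box y 66 mm up, it rocks freely +-0.4 rad, a weak spring keeps it upright: raising it tilts the box; takes 5 N if full, 1.5 N if empty.
- box_middle_front (a point): middle of that box's far (+x) end face, 75 mm from the box's origin in x, 30 mm up
- box_right: closed pale wooden hinge box, loose on the bench, at the robot's right (-y) of a row of three alike, about 22 cm apart. 150 (x) x 84 (y) x 58 mm (z) to its flat lid; origin at the centre of its underside, z up, x along its length towards the rail; the handle end is -x. Full (about 0.85 kg in all) or as good as empty (0.24 kg), each +-20 percent, load centred; nothing outside shows which.
- box_right_handle (a point): centre of that box's handle when upright: dark wooden block on the lid near its -x end, 40 mm long in box x, 20 mm thick in box y (pinch across this from above), 60 to 94 mm above the box's underside, 50 mm from the box's origin in -x. Hinged about box y 66 mm up, it rocks freely +-0.4 rad, a weak spring keeps it upright: raising it tilts the box; takes 5 N if full, 1.5 N if empty.
- box_right_front (a point): middle of that box's far (+x) end face, 75 mm from the box's origin in x, 30 mm up
- rail: straight dark wooden stop rail screwed to the bench beyond the row of boxes, 660 mm long (y), 36 mm deep (x), 45 mm tall; rigid. Origin at the middle of its length, on the bench, in the plane of its near face, which looks to its own -x towards the boxes; it may stand turned by up to 7 degrees.
- table: the plywood workbench, top at height 0; the boxes slide on it with some friction (coefficient very roughly 0.8). One or two of the three boxes are full.
- hammer: hammer; loose bystander, leave alone
- chisel: chisel, 215 mm long, 24 mm high, lying between the left and middle boxes; loose bystander, leave alone
- offcut: wood offcut 70 x 26 x 24 mm, lying between the middle and right boxes; loose bystander, leave alone
- tape: roll of paper tape, 84 mm across, 24 mm high; loose bystander, leave alone
- jar: small glass jar with a metal lid, 52 mm across, 70 mm tall; loose bystander, leave alone
Things that resemble listed ones, but are neither listed nor needed, are in the scene too. What is shaped like the box_right but pink is not meant.

How it is judged:
On the way, in this order (a step that is already met when the one before it is completed fails the run):
1. the handle end of the left box is raised (tilt over 2 degrees) for a moment (angle between box_left's own z axis and vertical above 0.035 rad), for 0.2 s.
2. the handle end of the middle box is raised (tilt over 2 degrees) for a moment (angle between box_middle's own z axis and vertical above 0.035 rad), for 0.2 s.
3. the handle end of the right box is raised (tilt over 2 degrees) for a moment (angle between box_right's own z axis and vertical above 0.035 rad), for 0.2 s.
At the end, for the whole second after the job is handed in: Every full box (one that bears on the bench with over 5 N) stands flat with its far end against the rail's near face, gap under 8 mm, square to it within 0.1 rad; every empty box stands flat within 30 mm of where it was; all at rest (angle between each of box_left, box_middle, box_right's own z axis and vertical below 0.03 rad and linear speed of each of box_left, box_middle, box_right below 0.01 m/s and ((contact force between box_left and table above 5 N and x of box_left_front in the frame of rail between -0.008 and 0.004 m and y of box_left_front in the frame of rail between -0.33 and 0.33 m and angle between the x axis of box_left and the x axis of rail, either way round below 0.1 rad) or (contact force between box_left and table below 5 N and distance of box_left from where it was at the start of the episode below 0.03 m)) and ((contact force between box_middle and table above 5 N and x of box_middle_front in the frame of rail between -0.008 and 0.004 m and y of box_middle_front in the frame of rail between -0.33 and 0.33 m and angle between the x axis of box_middle and the x axis of rail, either way round below 0.1 rad) or (contact force between box_middle and table below 5 N and distance of box_middle from where it was at the start of the episode below 0.03 m)) and ((contact force between box_right and table above 5 N and x of box_right_front in the frame of rail between -0.008 and 0.004 m and y of box_right_front in the frame of rail between -0.33 and 0.33 m and angle between the x axis of box_right and the x axis of rail, either way round below 0.1 rad) or (contact force between box_right and table below 5 N and distance of box_right from where it was at the start of the episode below 0.03 m))); the robot touches nothing.
It fails at once if a box is tilted by more than 0.22 rad (handle end raised by more than about 3 cm) (angle between any of box_left, box_middle, box_right's own z axis and vertical above 0.22 rad).
It fails at once if a box is lifted off the bench and carried (middle of its underside over 25 mm up) (height (world z) of any of box_left, box_middle, box_right above 0.025 m).
It fails at once if a box is rammed into the rail with more than 25 N (contact force between any of box_left, box_middle, box_right and rail above 25 N).
It fails at once if a bystander is moved by more than 30 mm (distance of any of hammer, chisel, offcut, tape, jar from where it was at the start of the episode above 0.03 m).
It also fails if it takes over 64 s, if anything falls off the work surface, if the arm or the gripper's body presses on something with over 40 N, if the wrist force passes 120 N, or if a joint passes its speed limit or range.

## Working session

There is one attempt and no reset: what is moved stays moved. The work goes in short steps, Python scripts to look and compute and a tool call to move; the robot and the scene stay as the last step left them, time stands still between calls to the robot, and variables do not carry over. Pictures are saved under pics/ and viewed, at most 11 in all, crops included, and the job is handed in when it is done.

Besides the shell and the picture viewer there is one more tool, called after "Emit:" by a JSON object that holds its "fn" and its "kwargs". carry_out: Moves the arm, as the interface text tells. Its arguments: {"type":"object","properties":{"plan":{"type":"array","items":{"type":"array","items":{"type":"array","items":{"type":"number"}}}},"squeeze":{"type":"number"}},"required":["plan"]}

```bash
mkdir -p pics; python3 - <<'E'
from station import telemetry, optics, ctrl
import cv2
print(telemetry.get_obs())
for n in("top","side"):
    c=optics.camera(n); cv2.imwrite(f"pics/{n}0.png",c["pixels"][:,:,::-1]); print(n,c["intrinsics"],c["origin"],c["rotation"])
E
```

```text
{'time_s': 0.0, 'qpos': array([-1.17956782e+00,  3.00438183e-01,  1.52158433e+00, -1.32680876e-05,
        1.32064062e+00, -6.66132493e-02]), 'joint_vel': array([-0.00213952,  0.00061656,  0.00082009, -0.00167025,  0.00022039,
       -0.00117438]), 'tau': array([ 2.43928662e-03, -5.31801689e+01, -3.52733517e+01,  7.08929077e-02,
        2.44234217e-02, -7.37273103e-05]), 'ee_pos': array([ 0.2430001 , -0.49313081,  0.20490299]), 'eef_rot': array([-3.14052369e+00, -5.84325448e-05,  4.57845019e-01]), 'force': array([0.99069436, 0.31293113, 0.76620219]), 'moment': array([ 0.04894394, -0.03144394,  0.00129831]), 'grip_force': 0.0, 'grip_width': 0.09396632436111928}
top [[447.50622607   0.         312.4791155 ]
 [  0.         447.50622607 198.51756504]
 [  0.           0.           1.        ]] [ 0.425424   -0.04871145  1.4724538 ] [-3.03953049e+00 -1.81353001e-03 -1.56216950e+00]
side [[491.33862729   0.         320.09513584]
 [  0.         491.33862729 196.83620787]
 [  0.           0.           1.        ]] [ 0.23963209 -1.04069201  1.19221097] [-2.36760477 -0.01120489 -0.32999415]
```

View pics/top0.png

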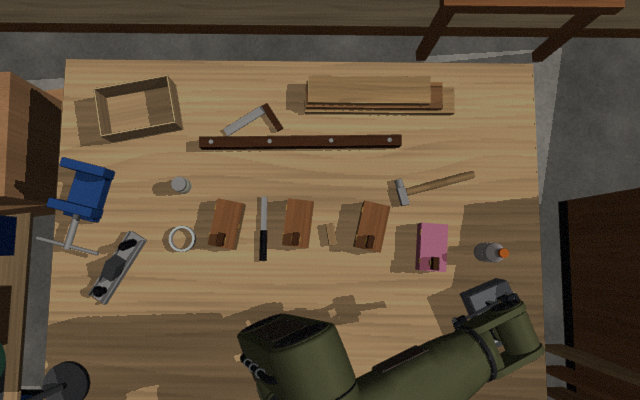

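View pics/side0.png

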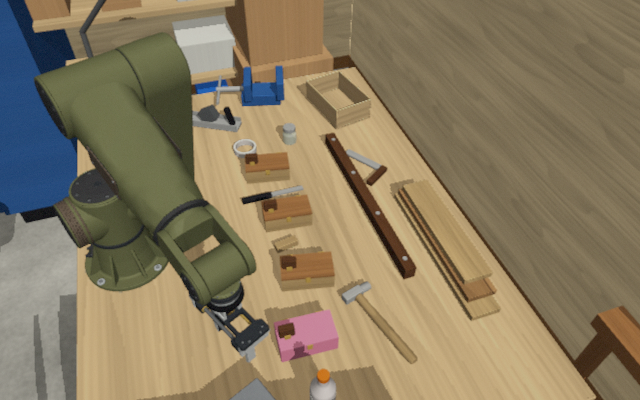

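The top view shows the three boxes at about (227,223), (298,222) and (372,227), with their handles at the lower end. The rail's near edge runs from (200,149) to (401,146). The chisel is at (263,230), the offcut at (328,234), the hammer at (430,187), the tape at (181,239) and the jar at (180,185).

```bash
cat > h.py <<'E'
import numpy as np, cv2
from scipy.spatial.transform import Rotation as Ro
from station import telemetry, optics, ctrl
def cam(n):
    c=optics.camera(n); c["R"]=Ro.from_euler("xyz",c["rotation"]).as_matrix() if np.shape(c["rotation"])==(3,) else c["rotation"]; return c
def ray(c,px,z):
    px=np.atleast_2d(np.asarray(px,float)); d=np.c_[px,np.ones(len(px))]@np.linalg.inv(c["intrinsics"]).T@c["R"].T
    return c["origin"]+d*((z-c["origin"][2])/d[:,2])[:,None]
def proj(c,P):
    p=(np.atleast_2d(P)-c["origin"])@c["R"]@c["intrinsics"].T; return p[:,:2]/p[:,2:]
def biggest(m,n):
    cs,_=cv2.findContours(m.astype(np.uint8),cv2.RETR_EXTERNAL,cv2.CHAIN_APPROX_NONE)
    return sorted(cs,key=cv2.contourArea)[::-1][:n]
E
python3 - <<'E'
from h import *
c=cam("top"); im=c["pixels"]
for p in[(235,205),(230,230),(222,240),(300,210),(290,240),(375,212),(368,240),(300,142),(300,160),(215,235),(238,247)]: print(p,im[p[1],p[0]])
cr=im[125:260,170:400]; cv2.imwrite("pics/c.png",cv2.resize(cr,(782,459),interpolation=cv2.INTER_CUBIC)[:,:,::-1])
hsv=cv2.cvtColor(im,cv2.COLOR_RGB2HSV)
for p in[(235,205),(230,230),(222,240),(300,160),(290,240),(300,142)]: print(p,hsv[p[1],p[0]])
E
```

```text
(235, 205) [105  69  41]
(230, 230) [104  68  36]
(222, 240) [47 26 12]
(300, 210) [105  66  37]
(290, 240) [77 51 32]
(375, 212) [109  72  45]
(368, 240) [45 25  7]
(300, 142) [58 34 18]
(300, 160) [152 130  92]
(215, 235) [74 48 30]
(238, 247) [157 130  93]
(235, 205) [ 13 155 105]
(230, 230) [ 14 167 104]
(222, 240) [ 12 190  47]
(300, 160) [ 19 101 152]
(290, 240) [ 13 149  77]
(300, 142) [ 12 176  58]
```

View pics/c.png

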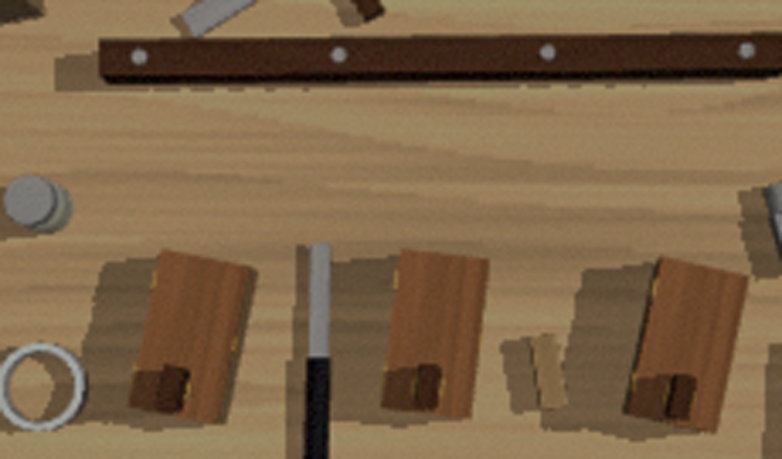

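The crop shows the lids clearly; each handle casts a shadow to its left. The boxes are turned by roughly 5–10°, and the rail by about 1°.

```bash
cat > meas.py <<'E'
from h import *
def measure():
    c=cam("top"); im=c["pixels"]; hsv=cv2.cvtColor(im,cv2.COLOR_RGB2HSV); out={}
    m=((hsv[...,0]<=16)&(hsv[...,1]>130)).astype(np.uint8); m[:,:200]=0; m[:,400:]=0
    b=m.copy(); b[:152]=0; b[262:]=0; b=cv2.morphologyEx(b,cv2.MORPH_OPEN,np.ones((3,3),np.uint8))
    cs=sorted(biggest(b,3),key=lambda q:q[:,0,0].mean())
    for n,q in zip("LMR",cs):
        w=ray(c,q[:,0,:]+0.0,.058)[:,:2]
        (cx,cy),(a,d),an=cv2.minAreaRect((w*1000).astype(np.float32))
        bp=cv2.boxPoints(((cx,cy),(a,d),an)); e=bp[1]-bp[0]; f=bp[2]-bp[1]; l=e if np.hypot(*e)>np.hypot(*f) else f
        yaw=np.arctan2(l[1],l[0]); yaw=(yaw+np.pi/2)%np.pi-np.pi/2
        out[n]=(cx,cy,yaw,max(a,d),min(a,d))
        mk=np.zeros(m.shape,np.uint8); cv2.drawContours(mk,[q],-1,1,-1)
        h=(mk>0)&(hsv[...,2]<60)
        hq=biggest(h,1)
        if hq:
            M=cv2.moments(hq[0]); hp=[M["m10"]/M["m00"],M["m01"]/M["m00"]]
            out[n]+=tuple(ray(c,hp,.085)[0,:2]*1000)
    r=((hsv[...,2]<75)&(hsv[...,0]<=16)&(hsv[...,1]>120)).astype(np.uint8); r[:130]=0; r[152:]=0
    q=biggest(r,1)[0]; x,y,w,h=cv2.boundingRect(q)
    pts=[]
    for u in range(x+6,x+w-6):
        v=np.flatnonzero(r[:,u]); pts.append((u,v.max()+.5,v.min()-.5))
    pts=np.array(pts)
    for nm,k,z in(("near0",1,0.),("near45",1,.045),("far45",2,.045)):
        p=ray(c,pts[:,[0,k]],z); s=np.polyfit(p[:,1],p[:,0],1); out[nm]=(s[0],s[1]*1000,p[:,1].min()*1000,p[:,1].max()*1000)
    return out
if __name__=="__main__":
    for k,v in measure().items(): print(k,np.round(v,3))
    o=telemetry.get_obs(); print(o["time_s"],o["ee_pos"],o["eef_rot"],o["grip_width"])
E
python3 meas.py
```

```text
L [ 4.88810e+02  2.25633e+02 -1.94000e-01  1.49233e+02  8.68520e+01
  4.38845e+02  2.34461e+02]
M [ 4.93468e+02 -3.53200e+00 -1.09000e-01  1.49751e+02  8.39390e+01
  4.42820e+02  2.77800e+00]
R [ 4.85019e+02 -2.38229e+02 -2.19000e-01  1.50392e+02  8.55690e+01
  4.35983e+02 -2.26213e+02]
near0 [-2.00000e-02  7.45944e+02 -3.21503e+02  3.10809e+02]
near45 [-2.00000e-02  7.36119e+02 -3.13166e+02  2.99821e+02]
far45 [-2.00000e-02  7.77342e+02 -3.13594e+02  3.01134e+02]
0.2 [ 0.2430262  -0.49323528  0.20512987] [-3.14094161e+00 -5.24343332e-05  4.57802498e-01] 0.09426022108160159
```

```bash
cat > to.py <<'E'
import sys
from h import *
# usage: to.py x y z yaw (mm, rad): shift in tool axes after the turn, and the turn
o=telemetry.get_obs(); p=o["ee_pos"]*1000
print("t",round(o["time_s"],2),"p",p.round(1),"rpy",o["eef_rot"].round(3),"q",o["qpos"].round(2),"F",o["force"].round(1),"w",round(o["grip_width"]*1000,1),"gf",round(o["grip_force"],1))
if len(sys.argv)>4:
    x,y,z,w=map(float,sys.argv[1:5]); d=np.array([x,y,z])-p
    R=Ro.from_euler("xyz",[np.pi,0,w]); print("shift",R.inv().apply(d).round(1),"turn",(R0:=Ro.from_euler("xyz",o["eef_rot"])).inv().__mul__(R).as_rotvec().round(3))
E
python3 to.py 439.5 235 180 -0.194
```

```text
t 0.2 p [ 243.  -493.2  205.1] rpy [-3.141 -0.     0.458] q [-1.18  0.3   1.52  0.    1.32 -0.07] F [-0.3 -0.5  0.5] w 94.3 gf 0.0
shift [  52.4 -752.5   25.1] turn [-0.001  0.     0.652]
```

Emit:
{"fn": "carry_out", "kwargs": {"plan": [[[0,0,0,0,0,0.109,50],[0,0,0,0,0,0.109,50],[0,0,0,0,0,0.109,50],[0,0,0,0,0,0.109,50],[0,0,0,0,0,0.109,50],[0,0,0,0,0,0.107,50],[2.5,-37,0,0,0,0,50],[2.5,-37,0,0,0,0,50],[2.5,-37,0,0,0,0,50],[2.5,-37,0,0,0,0,50],[2.5,-37,0,0,0,0,50],[2.5,-37,0,0,0,0,50],[2.5,-37,0,0,0,0,50],[2.5,-37,0,0,0,0,50],[2.5,-37,0,0,0,0,50],[2.5,-37,0,0,0,0,50],[2.5,-37,0,0,0,0,50],[2.5,-37,0,0,0,0,50],[2.5,-37,0,0,0,0,50],[2.5,-37,0,0,0,0,50]]]}}

```text
time_s: 1.87
ee_pos: [0.3773, 0.0101, 0.2056]
eef_rot: [-3.142, -0.001, -0.194]
force: [0.9, -0.0, 0.6]
grip_width: 0.0499
grip_force: 0.0
```

```bash
python3 to.py 439.5 235 120 -0.194
```

```text
t 1.87 p [377.3  10.1 205.6] rpy [-3.142e+00 -1.000e-03 -1.940e-01] q [-0.07 -0.1   1.96  0.    1.28  1.69] F [ 0.9 -0.   0.6] w 49.9 gf 0.0
shift [  17.6 -232.7   85.6] turn [-0.    -0.001 -0.   ]
```

Emit:
{"fn": "carry_out", "kwargs": {"plan": [[[2.5,-33.2,5,0,0,0,50],[2.5,-33.2,5,0,0,0,50],[2.5,-33.2,10,0,0,0,50],[2.5,-33.2,15,0,0,0,50],[2.5,-33.2,15,0,0,0,50],[2.5,-33.2,15,0,0,0,50],[2.6,-33.5,15,0,0,0,50],[0,0,5.6,0,0,0,50],[0,0,10,0,0,0,50],[0,0,0,0,0,0,50]]]}}

```text
time_s: 2.7
ee_pos: [0.4386, 0.2323, 0.108]
eef_rot: [3.14, 0.002, -0.194]
force: [0.1, -0.1, -0.2]
grip_width: 0.0496
grip_force: 0.0
```

```bash
python3 to.py 439.5 235 65 -0.194; python3 - <<'E'
from h import *
a=cam("top"); b=cam("side")
p=telemetry.get_obs()["ee_pos"]
i1=cv2.resize(a["pixels"][170:270,180:300],(600,500)); 
i2=cv2.resize(b["pixels"][120:220,200:320],(600,500))
cv2.imwrite("pics/d.png",cv2.resize(np.hstack([i1,i2]),(800,334))[:,:,::-1])
E
```

```text
t 2.7 p [438.6 232.3 108. ] rpy [ 3.14e+00  2.00e-03 -1.94e-01] q [ 0.41  0.29  1.78 -0.    1.08  2.18] F [ 0.1 -0.1 -0.2] w 49.6 gf 0.0
shift [ 0.4 -2.8 43. ] turn [ 0.002  0.002 -0.   ]
```

View pics/d.png

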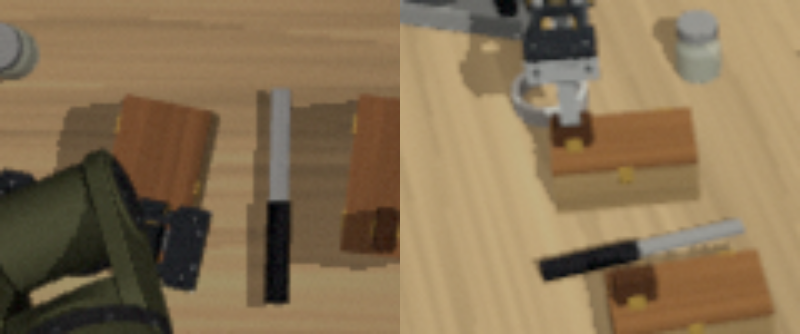

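The gripper is above the left handle in both views, so I'll descend and close.

Emit:
{"fn": "carry_out", "kwargs": {"plan": [[[0,0,11,0,0,0,50],[0,0,11,0,0,0,50],[0,0,11,0,0,0,50],[0,0,10,0,0,0,50],[0,0,0,0,0,0,50],[0,0,0,0,0,0,10],[0,0,0,0,0,0,10],[0,0,0,0,0,0,10],[0,0,0,0,0,0,10],[0,0,0,0,0,0,10],[0,0,0,0,0,0,10],[0,0,0,0,0,0,10]]], "squeeze": 35}}

```text
time_s: 3.8
ee_pos: [0.4398, 0.2333, 0.0672]
eef_rot: [-3.141, -0.001, -0.194]
force: [-0.6, 1.7, 2.5]
grip_width: 0.0199
grip_force: 35.0
```

```bash
python3 to.py
```

```text
t 3.8 p [439.8 233.3  67.2] rpy [-3.141e+00 -1.000e-03 -1.940e-01] q [0.41 0.35 1.81 0.   0.98 2.18] F [-0.6  1.7  2.5] w 19.9 gf 35.0
```

Emit:
{"fn": "carry_out", "kwargs": {"plan": [[[1,0,-2,0,0,0,10],[1,0,-2,0,0,0,10],[1,0,-2,0,0,0,10],[1,0,-2,0,0,0,10],[1,0,-2,0,0,0,10],[0,0,-1,0,0,0,10],[0,0,0,0,0,0,10],[0,0,0,0,0,0,10],[0,0,0,0,0,0,10],[0,0,0,0,0,0,10],[0,0,0,0,0,0,10],[0,0,0,0,0,0,10]]]}}

```text
time_s: 4.8
ee_pos: [0.4444, 0.2321, 0.0778]
eef_rot: [3.141, 0.0, -0.194]
force: [1.1, -0.6, -6.4]
grip_width: 0.0198
grip_force: 34.9
```

```bash
python3 - <<'E'
from h import *
f=[]
for i in range(4):
    b=cam("side"); f.append(telemetry.get_obs()["force"])
print(np.round(f,1)); cv2.imwrite("pics/e.png",cv2.resize(b["pixels"][120:220,200:320],(600,500))[:,:,::-1])
E
python3 to.py
```

```text
[[ 1.7 -0.2 -6.7]
 [ 1.5 -0.1 -6.3]
 [ 1.5 -1.1 -6.6]
 [ 1.4  0.6 -6.9]]
t 5.0 p [444.5 232.1  77.8] rpy [ 3.142  0.    -0.194] q [ 0.41  0.34  1.79 -0.    1.01  2.17] F [ 1.4  0.6 -6.9] w 20.1 gf 34.9
```

View pics/e.png

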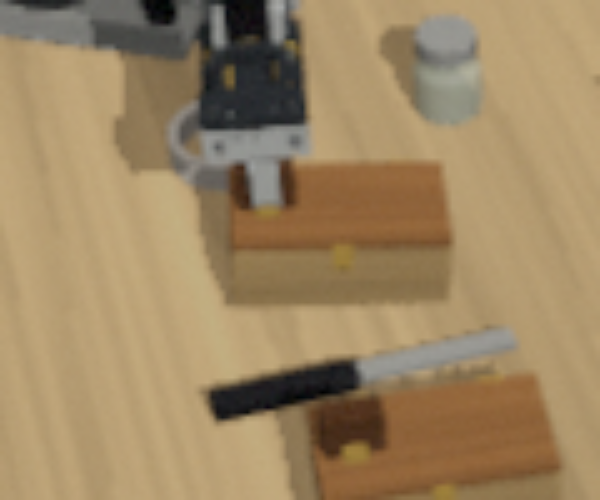

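The left box's handle end is raised about 10 mm. The lift force is about 6.5 N, so the box is full. I'll lower it and start sliding it.

Emit:
{"fn": "carry_out", "kwargs": {"plan": [[[-1,0,2,0,0,0,10],[-1,0,2,0,0,0,10],[-1,0,2,0,0,0,10],[-1,0,2,0,0,0,10],[-1,0,2,0,0,0,10],[2,0,0,0,0,-0.01,10],[5,0,0,0,0,-0.015,10],[7,0,0,0,0,-0.015,10],[7,0,0,0,0,-0.015,10],[7,0,0,0,0,-0.015,10],[7,0,0,0,0,-0.015,10],[7,0,0,0,0,-0.015,10],[7,0,0,0,0,-0.015,10],[7,0,0,0,0,-0.015,10],[7,0,0,0,0,-0.015,10],[7,0,0,0,0,-0.015,10],[7,0,0,0,0,-0.015,10],[7,0,0,0,0,-0.015,10],[7,0,0,0,0,-0.015,10],[5,0,0,0,0,-0.015,10]]], "squeeze": 45}}

```text
time_s: 6.67
ee_pos: [0.5359, 0.2245, 0.0678]
eef_rot: [3.142, -0.0, 0.027]
force: [-1.9, -0.9, -4.1]
grip_width: 0.0198
grip_force: 45.0
```

```bash
python3 to.py 613 220 66 0.02; python3 - <<'E'
from h import *
b=cam("side"); cv2.imwrite("pics/f.png",cv2.resize(b["pixels"][100:280,200:440],(800,600))[:,:,::-1])
E
```

```text
t 6.67 p [535.9 224.5  67.8] rpy [ 3.142 -0.     0.027] q [ 0.33  0.51  1.56 -0.    1.07  1.88] F [-1.9 -0.9 -4.1] w 19.8 gf 45.0
shift [77.   6.   1.8] turn [ 0.    -0.     0.007]
```

View pics/f.png

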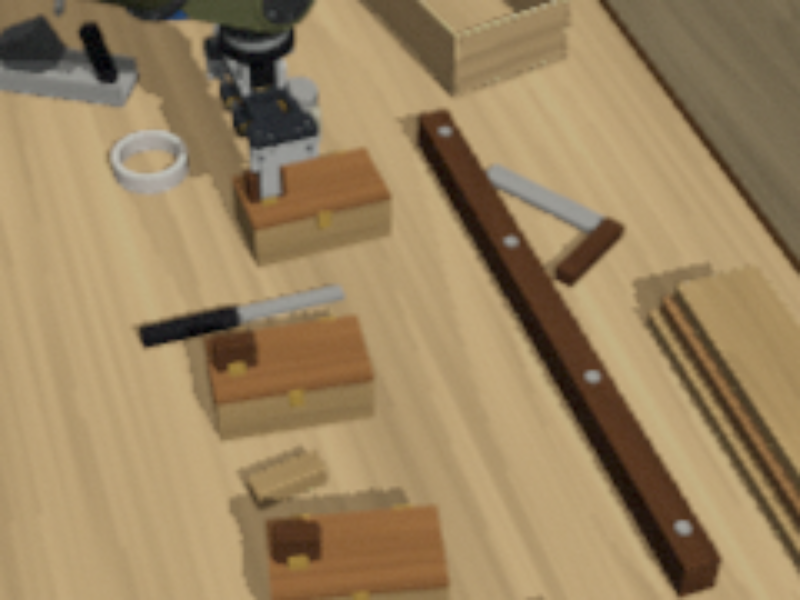

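The left box is sliding and well clear of the bystanders. I'll lower the tool slightly and go to about 15 mm from contact.

Emit:
{"fn": "carry_out", "kwargs": {"plan": [[[4,0,1,0,0,0.007,10],[7,0,1,0,0,0,10],[7,0,0,0,0,0,10],[7,0,0,0,0,0,10],[7,0,0,0,0,0,10],[7,0,0,0,0,0,10],[7,0,0,0,0,0,10],[6,0,0,0,0,0,10],[4,0,0,0,0,0,10],[3,0,0,0,0,0,10],[0,0,0,0,0,0,10],[0,0,0,0,0,0,10]]]}}

```text
time_s: 7.72
ee_pos: [0.5944, 0.2263, 0.0672]
eef_rot: [-3.141, -0.001, 0.019]
force: [-5.6, 0.2, 7.6]
grip_width: 0.0196
grip_force: 44.9
```

```bash
python3 to.py 613 220 66 0.02; cat > gap.py <<'E'
# gap between a box's lid far edge and the rail near face, top camera, plus yaw difference. args: approx y (mm)
import sys
from h import *
c=cam("top"); im=c["pixels"]; hsv=cv2.cvtColor(im,cv2.COLOR_RGB2HSV)
y=float(sys.argv[1])
m=(hsv[...,0]<=16)&(hsv[...,1]>130)
E=[]
for yy in np.arange(y-32,y+33,4):
    # walk along x in the lid plane; far end of lid
    xs=np.arange(600,770,.5); px=proj(c,np.c_[xs,0*xs+yy,0*xs+58]/1000)
    v=cv2.remap(hsv[...,2].astype(np.float32),px[:,0].astype(np.float32)[None],px[:,1].astype(np.float32)[None],cv2.INTER_LINEAR)[0]
    lid=(v>85)&(v<125); E.append((yy,xs[np.argmax(np.convolve(v<75,np.ones(6),'valid')>=6)] if y else 0, xs[np.argmax(v>135)] if (v>135).any() else 0))
print(np.round(E,1).T)
E
python3 gap.py 217
python3 - <<'E'
from h import *
b=cam("top"); cv2.imwrite("pics/g.png",cv2.resize(b["pixels"][120:220,190:290],(600,600),interpolation=cv2.INTER_CUBIC)[:,:,::-1])
E
```

```text
t 7.72 p [594.4 226.3  67.2] rpy [-3.141e+00 -1.000e-03  1.900e-02] q [0.31 0.62 1.39 0.   1.13 1.86] F [-5.6  0.2  7.6] w 19.6 gf 44.9
shift [18.5  6.6  1.2] turn [-0.001 -0.001 -0.001]
[[185.  189.  193.  197.  201.  205.  209.  213.  217.  221.  225.  229.
  233.  237.  241.  245.  249. ]
 [600.  600.  628.  632.  632.  632.  600.  600.  600.  600.  600.  600.
  600.  600.  600.  600.  600. ]
 [717.    0.    0.  719.5 719.5 719.5   0.    0.    0.    0.    0.    0.
  718.5 718.5 721.    0.    0. ]]
```

View pics/g.png

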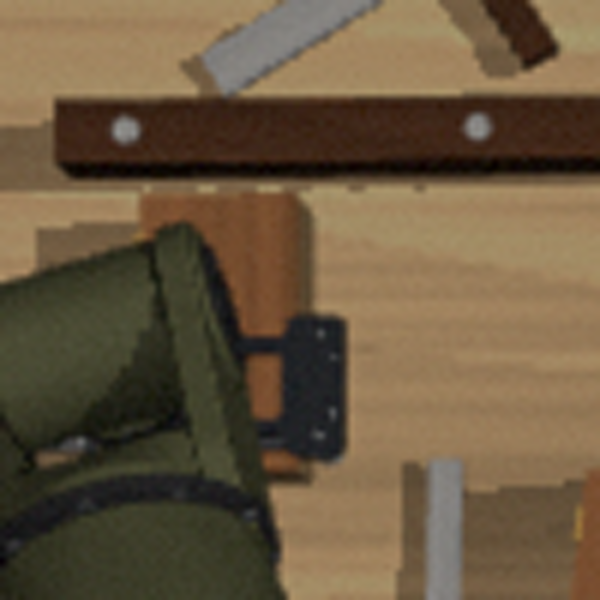

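The box's far edge is about 19 mm from the rail and square to it. I'll creep in.

Emit:
{"fn": "carry_out", "kwargs": {"plan": [[[2,0,-1,0,0,0,10],[2,0,0,0,0,0,10],[2,0,0,0,0,0,10],[2,0,0,0,0,0,10],[2,0,0,0,0,0,10],[1,0,0,0,0,0,10],[1,0,0,0,0,0,10],[0,0,0,0,0,0,10]]]}}

```text
time_s: 8.48
ee_pos: [0.6061, 0.2261, 0.0673]
eef_rot: [-3.141, 0.0, 0.019]
force: [-5.5, -0.1, 2.5]
grip_width: 0.0199
grip_force: 44.9
```

Emit:
{"fn": "carry_out", "kwargs": {"plan": [[[1,0,0,0,0,0,10],[1,0,0,0,0,0,10],[0,0,0,0,0,0,10]]]}}

```text
time_s: 8.73
ee_pos: [0.608, 0.2262, 0.0673]
eef_rot: [-3.141, 0.0, 0.019]
force: [-6.5, 0.3, 2.8]
grip_width: 0.0196
grip_force: 44.9
```

Emit:
{"fn": "carry_out", "kwargs": {"plan": [[[1,0,0,0,0,0,10],[0.5,0,0,0,0,0,10],[0,0,0,0,0,0,10]]]}}

```text
time_s: 8.98
ee_pos: [0.6095, 0.2262, 0.0673]
eef_rot: [-3.141, 0.0, 0.019]
force: [-6.6, 0.2, 2.9]
grip_width: 0.0196
grip_force: 44.9
```

Emit:
{"fn": "carry_out", "kwargs": {"plan": [[[0.7,0,0,0,0,0,10],[0.7,0,0,0,0,0,10],[0,0,0,0,0,0,10]]]}}

```text
time_s: 9.23
ee_pos: [0.6109, 0.2263, 0.0673]
eef_rot: [-3.141, 0.0, 0.019]
force: [-6.0, 0.3, 3.7]
grip_width: 0.0198
grip_force: 44.9
```

Emit:
{"fn": "carry_out", "kwargs": {"plan": [[[0.7,0,0,0,0,0,10],[0.7,0,0,0,0,0,10],[0,0,0,0,0,0,10]]]}}

```text
time_s: 9.48
ee_pos: [0.6123, 0.2263, 0.0673]
eef_rot: [-3.141, 0.0, 0.019]
force: [-6.1, -0.0, 2.8]
grip_width: 0.0195
grip_force: 44.9
```

Emit:
{"fn": "carry_out", "kwargs": {"plan": [[[0.7,0,0,0,0,0,10],[0,0,0,0,0,0,10]]]}}

```text
time_s: 9.65
ee_pos: [0.6129, 0.2263, 0.0673]
eef_rot: [-3.141, 0.0, 0.019]
force: [-6.3, 0.4, 3.3]
grip_width: 0.0197
grip_force: 44.9
```

Emit:
{"fn": "carry_out", "kwargs": {"plan": [[[0.7,0,0,0,0,0,10],[0,0,0,0,0,0,10]]]}}

```text
time_s: 9.82
ee_pos: [0.6137, 0.2263, 0.0673]
eef_rot: [-3.141, 0.0, 0.019]
force: [-6.2, 0.1, 3.6]
grip_width: 0.0198
grip_force: 44.9
```

Emit:
{"fn": "carry_out", "kwargs": {"plan": [[[0.7,0,0,0,0,0,10],[0,0,0,0,0,0,10]]]}}

```text
time_s: 9.98
ee_pos: [0.6141, 0.2263, 0.0673]
eef_rot: [-3.141, 0.001, 0.019]
force: [-9.0, -0.2, 4.2]
grip_width: 0.0196
grip_force: 44.9
```

Emit:
{"fn": "carry_out", "kwargs": {"plan": [[[0.7,0,0,0,0,0,10],[0,0,0,0,0,0,10]]]}}

```text
time_s: 10.15
ee_pos: [0.6142, 0.2264, 0.0672]
eef_rot: [3.141, 0.003, 0.019]
force: [-13.2, -1.5, 5.6]
grip_width: 0.0197
grip_force: 44.9
```

Emit:
{"fn": "carry_out", "kwargs": {"plan": [[[0.7,0,0,0,0,0,10],[0,0,0,0,0,0,10]]]}}

```text
time_s: 10.32
ee_pos: [0.6143, 0.2264, 0.0672]
eef_rot: [3.141, 0.004, 0.019]
force: [-18.1, -1.4, 10.0]
grip_width: 0.0198
grip_force: 44.9
```

```bash
python3 - <<'E'
from h import *
b=cam("top"); a=cam("side"); cv2.imwrite("pics/i.png",cv2.resize(np.hstack([b["pixels"][120:200,200:280],a["pixels"][120:200,270:350]]),(800,400),interpolation=cv2.INTER_CUBIC)[:,:,::-1])
E
```

```text
(no output)
```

View pics/i.png

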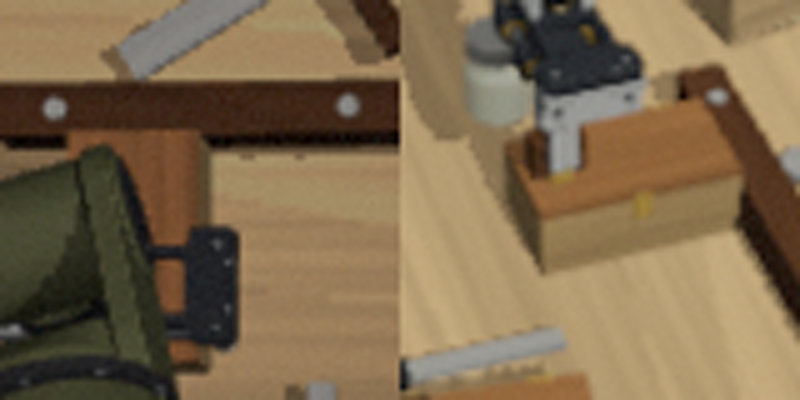

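The left box is seated flush: contact came at TCP x = 614 with about 10 N on the rail. I'll relieve the load, release and move to the middle box.

Emit:
{"fn": "carry_out", "kwargs": {"plan": [[[-1,0,-0.5,0,0,0,10],[-0.6,0,0,0,0,0,10],[0,0,0,0,0,0,10],[0,0,0,0,0,0,50],[0,0,0,0,0,0,50],[0,0,0,0,0,0,50],[0,0,0,0,0,0,50],[0,0,-10,0,0,0,50],[0,0,-20,0,0,0,50],[0,0,-30,0,0,0,50],[0,0,-10,0,0,0.065,50],[0,0,0,0,0,0.064,50],[-12,20,0,0,0,0,50],[-18,30,0,0,0,0,50],[-18,30,0,0,0,0,50],[-18,30,0,0,0,0,50],[-18,30,0,0,0,0,50],[-18,30,0,0,0,0,50],[-18,30,0,0,0,0,50],[0,0,0,0,0,0,50]]]}}

```text
time_s: 12.08
ee_pos: [0.4706, 0.0374, 0.1383]
eef_rot: [3.141, -0.0, -0.113]
force: [-1.2, 1.6, -0.1]
grip_width: 0.0502
grip_force: 0.0
```

```bash
python3 to.py 443.3 2.3 115 -0.109; python3 meas.py | head -6
```

```text
t 12.08 p [470.6  37.4 138.3] rpy [ 3.141 -0.    -0.113] q [ 0.    0.2   1.81 -0.    1.13  1.69] F [-1.2  1.6 -0.1] w 50.2 gf 0.0
shift [-23.3  37.9  23.3] turn [ 0.001 -0.    -0.004]
L [6.53344e+02 2.27176e+02 2.50000e-02 1.30561e+02 8.32930e+01 6.10994e+02
 2.25897e+02]
M [538.497  -8.317   1.455  83.911  58.335]
R [ 4.85085e+02 -2.38414e+02 -2.05000e-01  1.50867e+02  8.60170e+01
  4.35665e+02 -2.25735e+02]
near0 [-8.00000e-03  7.47315e+02 -3.21503e+02  3.10696e+02]
```

Emit:
{"fn": "carry_out", "kwargs": {"plan": [[[-8,13,0,0,0,-0.004,50],[-8,13,5,0,0,0,50],[-7.3,11.9,5,0,0,0,50],[0,0,8,0,0,0,50],[0,0,15,0,0,0,50],[0,0,15,0,0,0,50],[0,0,15,0,0,0,50],[0,0,8,0,0,0,50],[0,0,0,0,0,0,50],[0,0,0,0,0,0,50],[0,0,0,0,0,0,10],[0,0,0,0,0,0,10],[0,0,0,0,0,0,10],[0,0,0,0,0,0,10],[0,0,0,0,0,0,10],[0,0,0,0,0,0,10],[0,0,0,0,0,0,10]]], "squeeze": 35}}

```text
time_s: 13.55
ee_pos: [0.4458, 0.0052, 0.0666]
eef_rot: [3.142, -0.0, -0.106]
force: [-0.2, -1.6, 4.1]
grip_width: 0.0197
grip_force: 34.8
```

Emit:
{"fn": "carry_out", "kwargs": {"plan": [[[1,0,-2,0,0,0,10],[1,0,-2,0,0,0,10],[1,0,-2,0,0,0,10],[1,0,-2,0,0,0,10],[1,0,-2,0,0,0,10],[0,0,-1,0,0,0,10],[0,0,0,0,0,0,10],[0,0,0,0,0,0,10],[0,0,0,0,0,0,10],[0,0,0,0,0,0,10],[0,0,0,0,0,0,10],[0,0,0,0,0,0,10]]]}}

```text
time_s: 14.55
ee_pos: [0.4506, 0.0048, 0.0773]
eef_rot: [3.142, 0.0, -0.106]
force: [0.1, -0.3, -2.0]
grip_width: 0.0195
grip_force: 34.8
```

```bash
python3 - <<'E'
from h import *
f=[]
for i in range(4):
    b=cam("side"); f.append(telemetry.get_obs()["force"])
print(np.round(f,1)); cv2.imwrite("pics/j.png",cv2.resize(b["pixels"][160:260,220:340],(600,500))[:,:,::-1])
E
python3 to.py
```

```text
[[ 0.6  0.3 -1.7]
 [ 0.   0.4 -2.7]
 [-0.6 -0.7 -2.3]
 [-0.1 -0.1 -2.2]]
t 14.75 p [450.6   4.8  77.3] rpy [-3.142  0.    -0.106] q [-0.07  0.24  1.92  0.    0.97  1.61] F [-0.1 -0.1 -2.2] w 19.8 gf 34.8
```

View pics/j.png

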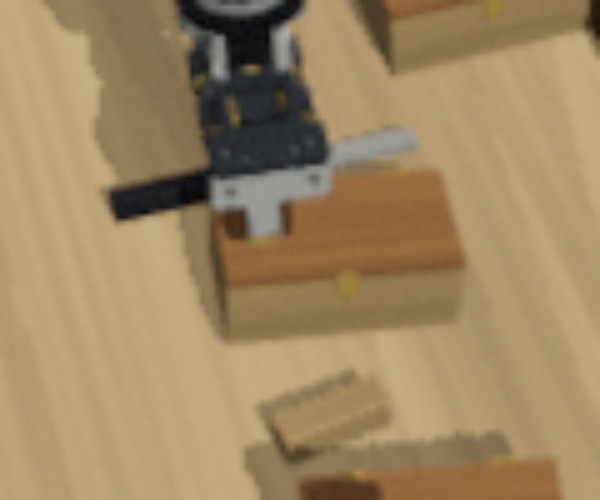

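The middle box is tilted by a force of only about 2.2 N, so it is empty. I'll lower it, release and go to the right box.

Emit:
{"fn": "carry_out", "kwargs": {"plan": [[[-1,0,2,0,0,0,10],[-1,0,2,0,0,0,10],[-1,0,2,0,0,0,10],[-1,0,2,0,0,0,10],[-1,0,2,0,0,0,10],[0,0,0.5,0,0,0,10],[0,0,0,0,0,0,10],[0,0,0,0,0,0,50],[0,0,0,0,0,0,50],[0,0,0,0,0,0,50],[0,0,0,0,0,0,50],[0,0,-15,0,0,0,50],[0,0,-25,0,0,0,50],[0,0,-25,0,0,0,50],[0,0,0,0,0,0.053,50],[0,0,0,0,0,0.053,50],[4,24,0,0,0,0,50],[5.6,33,0,0,0,0,50],[5.6,33,0,0,0,0,50],[5.6,33,0,0,0,0,50]]]}}

```text
time_s: 16.42
ee_pos: [0.4399, -0.1206, 0.132]
eef_rot: [3.142, -0.001, -0.211]
force: [0.9, -0.0, -0.1]
grip_width: 0.0503
grip_force: 0.0
```

Emit:
{"fn": "carry_out", "kwargs": {"plan": [[[5.6,33,0,0,0,0,50],[5.6,33,0,0,0,0,50],[5.6,30,0,0,0,0,50],[0,0,0,0,0,0,50],[0,0,0,0,0,0,50]]]}}

```text
time_s: 16.83
ee_pos: [0.436, -0.2177, 0.1316]
eef_rot: [-3.141, 0.0, -0.215]
force: [0.5, 0.3, -0.5]
grip_width: 0.0504
grip_force: 0.0
```

```bash
python3 to.py 436.5 -227 66 -0.212; python3 meas.py|head -6
```

```text
t 16.83 p [ 436.  -217.7  131.6] rpy [-3.141  0.    -0.215] q [-0.54  0.24  1.78  0.    1.12  1.25] F [ 0.5  0.3 -0.5] w 50.4 gf 0.0
shift [ 2.4  9.  65.6] turn [-0.     0.    -0.003]Traceback (most recent call last):
  File "meas.py", line 29, in <module>
    for k,v in measure().items(): print(k,np.round(v,3))
               ~~~~~~~^^
  File "meas.py", line 17, in measure
    M=cv2.moments(hq[0]); hp=[M["m10"]/M["m00"],M["m01"]/M["m00"]]
                              ~~~~~~~~^~~~~~~~~
ZeroDivisionError: float division by zero
```

Emit:
{"fn": "carry_out", "kwargs": {"plan": [[[2.4,9,0,0,0,0,50],[0,0,12,0,0,0,50],[0,0,15,0,0,0,50],[0,0,15,0,0,0,50],[0,0,15,0,0,0,50],[0,0,8,0,0,0,50],[0,0,0,0,0,0,50],[0,0,0,0,0,0,50],[0,0,0,0,0,0,10],[0,0,0,0,0,0,10],[0,0,0,0,0,0,10],[0,0,0,0,0,0,10],[0,0,0,0,0,0,10],[0,0,0,0,0,0,10],[0,0,0,0,0,0,10]]], "squeeze": 35}}

```text
time_s: 18.13
ee_pos: [0.4368, -0.2263, 0.0672]
eef_rot: [3.141, -0.0, -0.213]
force: [-2.9, -2.8, 4.3]
grip_width: 0.0199
grip_force: 34.9
```

Emit:
{"fn": "carry_out", "kwargs": {"plan": [[[1,0,-2,0,0,0,10],[1,0,-2,0,0,0,10],[1,0,-2,0,0,0,10],[1,0,-2,0,0,0,10],[1,0,-2,0,0,0,10],[0,0,-1,0,0,0,10],[0,0,0,0,0,0,10],[0,0,0,0,0,0,10],[0,0,0,0,0,0,10],[0,0,0,0,0,0,10],[0,0,0,0,0,0,10],[0,0,0,0,0,0,10]]]}}

```text
time_s: 19.13
ee_pos: [0.4416, -0.227, 0.0778]
eef_rot: [-3.142, 0.0, -0.212]
force: [1.3, -0.9, -6.2]
grip_width: 0.0199
grip_force: 34.9
```

```bash
python3 - <<'E'
from h import *
f=[]
for i in range(4):
    b=cam("top"); f.append(telemetry.get_obs()["force"])
print(np.round(f,1)); cv2.imwrite("pics/k.png",cv2.resize(b["pixels"][130:280,180:480],(800,400))[:,:,::-1])
# hammer head: left-most light metal near (402,190), on plane z~0.02
print(ray(b,[[397,206],[393,180],[410,180],[409,206]],.02).round(3))
E
python3 to.py
```

```text
[[ 1.3 -0.4 -5.2]
 [ 0.7  0.2 -5.8]
 [ 0.3  0.6 -6.3]
 [ 1.4 -0.2 -5.2]]
[[ 0.552 -0.326  0.02 ]
 [ 0.638 -0.313  0.02 ]
 [ 0.638 -0.369  0.02 ]
 [ 0.552 -0.365  0.02 ]]
t 19.33 p [ 441.6 -227.    77.8] rpy [-3.142  0.    -0.212] q [-0.55  0.33  1.8  -0.    1.01  1.23] F [ 1.4 -0.2 -5.2] w 20.0 gf 34.9
```

View pics/k.png

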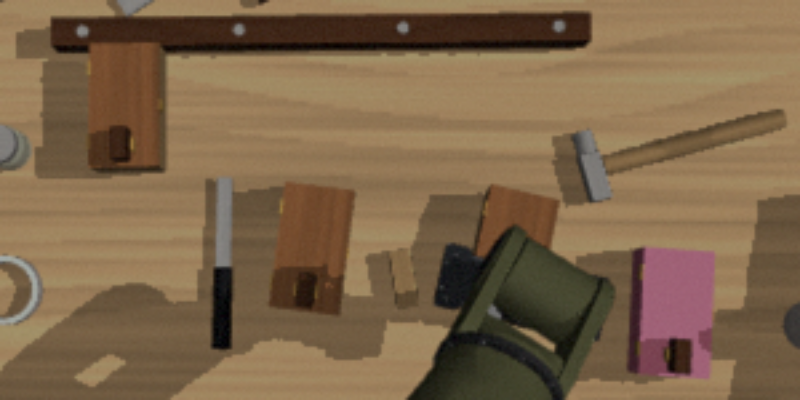

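The left box is at the rail and the middle box is in place. The right box takes about 5.7 N, so it is full. The hammer head's left edge is at y ≈ -0.313, so I'll turn the box square early and then go straight ahead.

Emit:
{"fn": "carry_out", "kwargs": {"plan": [[[-1,0,2,0,0,0,10],[-1,0,2,0,0,0,10],[-1,0,2,0,0,0,10],[-1,0,2,0,0,0,10],[-1,0,2,0,0,0,10],[1,0,0.5,0,0,-0.01,10],[3,0,0.5,0,0,-0.02,10],[4,0,0,0,0,-0.022,10],[4,0,0,0,0,-0.022,10],[4,0,0,0,0,-0.022,10],[4,0,0,0,0,-0.022,10],[4,0,0,0,0,-0.022,10],[4,0,0,0,0,-0.022,10],[4,0,0,0,0,-0.022,10],[4,0,0,0,0,-0.022,10],[4,0,0,0,0,-0.022,10],[4,0,0,0,0,-0.004,10],[6,0,0,0,0,0,10],[6,0,0,0,0,0,10],[6,0,0,0,0,0,10]]], "squeeze": 45}}

```text
time_s: 21.0
ee_pos: [0.4985, -0.23, 0.0672]
eef_rot: [3.141, 0.0, 0.02]
force: [-7.8, -0.4, 4.3]
grip_width: 0.0196
grip_force: 44.9
```

```bash
python3 to.py 603 -225 66 0.02; python3 - <<'E'
from h import *
a=cam("side"); cv2.imwrite("pics/l.png",cv2.resize(a["pixels"][200:320,240:440],(800,480))[:,:,::-1])
E
```

```text
t 21.0 p [ 498.5 -230.    67.2] rpy [3.141 0.    0.02 ] q [-0.5   0.45  1.66 -0.    1.03  1.05] F [-7.8 -0.4  4.3] w 19.6 gf 44.9
shift [104.6  -2.9   1.2] turn [ 0.  0. -0.]
```

View pics/l.png

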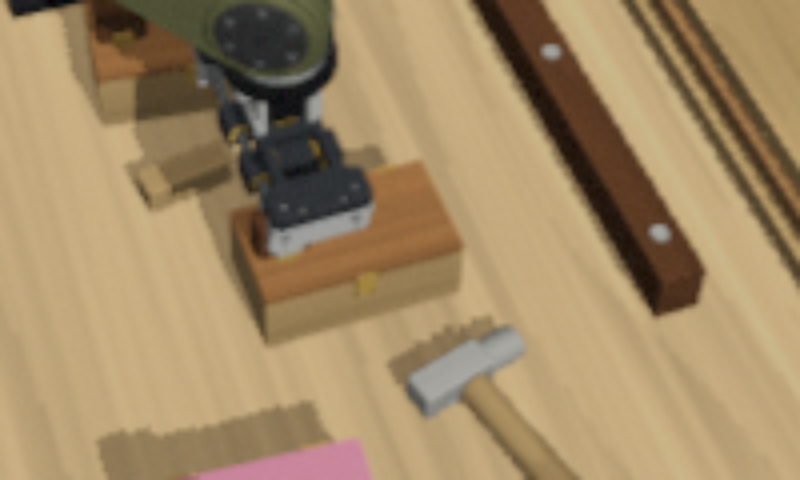

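The right box is square to the rail and clears the hammer.

Emit:
{"fn": "carry_out", "kwargs": {"plan": [[[7,0,0,0,0,0,10],[7,0,0,0,0,0,10],[7,0,0,0,0,0,10],[7,0,0,0,0,0,10],[7,0,0,0,0,0,10],[7,0,0,0,0,0,10],[7,0,0,0,0,0,10],[7,0,0,0,0,0,10],[7,0,0,0,0,0,10],[7,0,0,0,0,0,10],[7,0,0,0,0,0,10],[6,0,0,0,0,0,10],[5,0,0,0,0,0,10],[4,0,0,0,0,0,10],[3,0,0,0,0,0,10],[2,0,0,0,0,0,10],[2,0,0,0,0,0,10],[1,0,0,0,0,0,10],[0,0,0,0,0,0,10]]]}}

```text
time_s: 22.63
ee_pos: [0.5984, -0.2281, 0.0672]
eef_rot: [3.141, 0.0, 0.02]
force: [-5.3, -0.8, 3.2]
grip_width: 0.0196
grip_force: 44.9
```

```bash
python3 to.py 623 -232 66 0.02; python3 - <<'E'
from h import *
c=cam("top"); im=c["pixels"]; hsv=cv2.cvtColor(im,cv2.COLOR_RGB2HSV)
for y in (-215,-225,-235,-245,-255):   # scan along x: brightness, lid end / bench gap / rail
    xs=np.arange(705,765,2.); px=proj(c,np.c_[xs,0*xs+y,0*xs+0]/1000)
    v=[int(hsv[int(round(b)),int(round(a)),2]) for a,b in px]; print(y,v)
E
```

```text
t 22.63 p [ 598.4 -228.1   67.2] rpy [3.141 0.    0.02 ] q [-0.42  0.63  1.37 -0.    1.14  1.13] F [-5.3 -0.8  3.2] w 19.6 gf 44.9
shift [24.6  4.4  1.2] turn [ 0.  0. -0.]
-215 [128, 127, 128, 128, 126, 126, 128, 126, 126, 126, 126, 125, 125, 125, 130, 130, 169, 169, 166, 123, 123, 71, 71, 20, 20, 20, 45, 45, 63, 63]
-225 [25, 34, 56, 56, 93, 93, 119, 121, 121, 122, 122, 119, 119, 118, 124, 124, 170, 170, 169, 119, 119, 67, 67, 24, 21, 21, 48, 48, 65, 65]
-235 [74, 75, 69, 69, 50, 50, 38, 55, 55, 106, 106, 115, 115, 115, 119, 119, 168, 168, 167, 120, 120, 69, 69, 25, 19, 19, 45, 45, 66, 66]
-245 [76, 73, 69, 69, 68, 68, 62, 62, 62, 90, 90, 117, 117, 118, 125, 125, 170, 170, 171, 120, 120, 89, 89, 31, 31, 22, 42, 42, 64, 64]
-255 [46, 37, 54, 54, 95, 95, 96, 96, 112, 119, 119, 118, 118, 115, 124, 124, 170, 170, 170, 122, 122, 84, 84, 25, 25, 17, 37, 37, 67, 67]
```

About 23 mm remain.

Emit:
{"fn": "carry_out", "kwargs": {"plan": [[[2,0,0,0,0,0,10],[2,0,0,0,0,0,10],[2,0,0,0,0,0,10],[2,0,0,0,0,0,10],[2,0,0,0,0,0,10],[2,0,0,0,0,0,10],[2,0,0,0,0,0,10],[1,0,0,0,0,0,10],[1,0,0,0,0,0,10],[1,0,0,0,0,0,10],[0,0,0,0,0,0,10]]]}}

```text
time_s: 23.6
ee_pos: [0.6153, -0.2277, 0.0673]
eef_rot: [3.141, 0.0, 0.02]
force: [-5.6, -0.5, 3.9]
grip_width: 0.0199
grip_force: 44.9
```

Emit:
{"fn": "carry_out", "kwargs": {"plan": [[[0.7,0,0,0,0,0,10],[0.7,0,0,0,0,0,10],[0,0,0,0,0,0,10]]]}}

```text
time_s: 23.85
ee_pos: [0.6166, -0.2277, 0.0672]
eef_rot: [3.141, 0.0, 0.02]
force: [-6.6, 0.6, 4.9]
grip_width: 0.0198
grip_force: 44.9
```

Emit:
{"fn": "carry_out", "kwargs": {"plan": [[[0.7,0,0,0,0,0,10],[0.7,0,0,0,0,0,10],[0,0,0,0,0,0,10]]]}}

```text
time_s: 24.1
ee_pos: [0.618, -0.2277, 0.0673]
eef_rot: [3.141, 0.0, 0.02]
force: [-5.8, -0.4, 3.4]
grip_width: 0.0195
grip_force: 44.9
```

Emit:
{"fn": "carry_out", "kwargs": {"plan": [[[0.7,0,0,0,0,0,10],[0,0,0,0,0,0,10]]]}}

```text
time_s: 24.27
ee_pos: [0.6187, -0.2277, 0.0672]
eef_rot: [3.141, 0.0, 0.02]
force: [-5.8, -0.1, 4.1]
grip_width: 0.0194
grip_force: 44.9
```

Emit:
{"fn": "carry_out", "kwargs": {"plan": [[[0.7,0,0,0,0,0,10],[0.7,0,0,0,0,0,10],[0,0,0,0,0,0,10]]]}}

```text
time_s: 24.52
ee_pos: [0.6201, -0.2276, 0.0672]
eef_rot: [3.141, 0.0, 0.02]
force: [-6.1, 0.3, 2.8]
grip_width: 0.0199
grip_force: 44.9
```

Emit:
{"fn": "carry_out", "kwargs": {"plan": [[[0.7,0,0,0,0,0,10],[0,0,0,0,0,0,10]]]}}

```text
time_s: 24.68
ee_pos: [0.6208, -0.2276, 0.0672]
eef_rot: [3.141, 0.0, 0.02]
force: [-5.9, -0.2, 3.6]
grip_width: 0.0199
grip_force: 44.9
```

Emit:
{"fn": "carry_out", "kwargs": {"plan": [[[0.7,0,0,0,0,0,10],[0,0,0,0,0,0,10]]]}}

```text
time_s: 24.85
ee_pos: [0.6215, -0.2276, 0.0672]
eef_rot: [3.141, 0.0, 0.02]
force: [-7.1, -0.9, 4.0]
grip_width: 0.0194
grip_force: 44.9
```

Emit:
{"fn": "carry_out", "kwargs": {"plan": [[[0.7,0,0,0,0,0,10],[0,0,0,0,0,0,10]]]}}

```text
time_s: 25.02
ee_pos: [0.6222, -0.2276, 0.0672]
eef_rot: [3.141, 0.0, 0.02]
force: [-5.8, -0.3, 4.3]
grip_width: 0.0195
grip_force: 44.9
```

Emit:
{"fn": "carry_out", "kwargs": {"plan": [[[0.7,0,0,0,0,0,10],[0,0,0,0,0,0,10]]]}}

```text
time_s: 25.18
ee_pos: [0.6224, -0.2276, 0.0672]
eef_rot: [3.142, 0.002, 0.02]
force: [-10.8, -0.0, 6.3]
grip_width: 0.0197
grip_force: 44.9
```

Emit:
{"fn": "carry_out", "kwargs": {"plan": [[[0.7,0,0,0,0,0,10],[0,0,0,0,0,0,10]]]}}

```text
time_s: 25.35
ee_pos: [0.6225, -0.2276, 0.0672]
eef_rot: [-3.141, 0.003, 0.02]
force: [-15.4, -0.5, 8.7]
grip_width: 0.0197
grip_force: 44.9
```

Emit:
{"fn": "carry_out", "kwargs": {"plan": [[[0.7,0,0,0,0,0,10],[0,0,0,0,0,0,10]]]}}

```text
time_s: 25.52
ee_pos: [0.6226, -0.2278, 0.0672]
eef_rot: [-3.141, 0.005, 0.02]
force: [-19.5, -0.2, 10.8]
grip_width: 0.0195
grip_force: 44.9
```

The right box is seated. I'll relieve the load, release, retreat up and back, and check.

Emit:
{"fn": "carry_out", "kwargs": {"plan": [[[-1,0,-0.5,0,0,0,10],[-0.6,0,0,0,0,0,10],[0,0,0,0,0,0,10],[0,0,0,0,0,0,50],[0,0,0,0,0,0,50],[0,0,0,0,0,0,50],[0,0,0,0,0,0,50],[0,0,-10,0,0,0,50],[0,0,-20,0,0,0,50],[0,0,-30,0,0,0,50],[0,0,-30,0,0,0,50],[-20,10,-20,0,0,0,50],[-30,20,0,0,0,0,50],[-30,20,0,0,0,0,50],[-30,20,0,0,0,0,50],[-30,20,0,0,0,0,50],[-30,20,0,0,0,0,50],[-30,20,0,0,0,0,50],[-20,20,0,0,0,0,50],[0,0,0,0,0,0,50]]]}}

```text
time_s: 27.18
ee_pos: [0.403, -0.3846, 0.1785]
eef_rot: [3.14, -0.001, 0.016]
force: [0.6, 0.1, 0.2]
grip_width: 0.0504
grip_force: 0.0
```

Emit:
{"fn": "carry_out", "kwargs": {"plan": [[[0,0,0,0,0,0,50],[0,0,0,0,0,0,50],[0,0,0,0,0,0,50],[0,0,0,0,0,0,50],[0,0,0,0,0,0,50],[0,0,0,0,0,0,50]]]}}

```text
time_s: 27.68
ee_pos: [0.4064, -0.3812, 0.1773]
eef_rot: [-3.141, 0.0, 0.021]
force: [-0.4, 0.3, 0.0]
grip_width: 0.05
grip_force: 0.0
```

```bash
python3 to.py; python3 - <<'E'
from h import *
b=cam("top"); im=b["pixels"]; hsv=cv2.cvtColor(im,cv2.COLOR_RGB2HSV)
m=((hsv[...,0]<=16)&(hsv[...,1]>130)&(hsv[...,2]>80)).astype(np.uint8); m[:149]=0; m[262:]=0; m[:,:195]=0; m[:,400:]=0
for q in biggest(cv2.morphologyEx(m,cv2.MORPH_OPEN,np.ones((3,3))),3):
    w=ray(b,q[:,0],.058)[:,:2]; print(w.min(0).round(3),w.max(0).round(3),cv2.minAreaRect((w*1000).astype(np.float32)))
E
```

```text
t 27.68 p [ 406.4 -381.2  177.3] rpy [-3.141  0.     0.021] q [-0.82  0.34  1.54  0.    1.27  0.73] F [-0.4  0.3  0. ] w 50.0 gf 0.0
[ 0.417 -0.049] [0.571 0.042] ((493.23126220703125, 0.12451171875), (83.63995361328125, 149.57080078125), 83.1050796508789)
[0.589 0.184] [0.728 0.271] ((658.3417358398438, 227.3994140625), (140.25015258789062, 83.48585510253906), 1.4524245262145996)
[ 0.599 -0.269] [ 0.732 -0.185] ((665.775390625, -226.88665771484375), (83.28195190429688, 132.9816131591797), 89.93952941894531)
```

```bash
python3 -c "
from station import ctrl; print(ctrl.hand_in())"
```

```text
the job is handed in; nothing more can be done
None
```

I handed in the job with the left and right boxes (both full, about 6.5 N and 5.7 N to lift) seated against the rail and the empty middle box (about 2.2 N) left within about 4 mm of its start; the bystanders looked undisturbed, and the station returned no verdict.

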